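Set the grinder's tool rest to the wheel

TASK

The grinding wheel has worn down and the tool rest now stands too far from it. Slacken the clamp screw, slide the rest up until its table stands about 3 mm off the wheel - clear of the stone, but by no more than 5 mm - and lock it there with the screw turned firmly hand-tight again. Do not ram the rest or the gripper into the wheel, and leave the hammer, the whetstone and the oil bottle where they lie.

Things in the scene. Friction and masses are not known exactly. Their poses are not given: they have to be found in the camera images.
- knob_grip (a point): Middle of the dark steel T-handle of the clamp screw, 88 mm above the bench, on the upright screw's axis. The handle is a bar 90 mm long (x), 16 mm thick (y), 28 mm high (z; 74 to 102 mm above the bench), on a stem of 16 mm diameter over the clamp block. Clockwise from above tightens (quick thread, sinks 1.3 mm per rad); it can turn more than a turn either way.
- clamp_knob: The T-handle with its screw; origin on its axis at bench height, axes as knob_grip. Starts tight; 1.3 rad anticlockwise frees it. Free, it turns stiffly at 0.2 Nm. Where it bites must be felt: with the rest at the wheel 0.25 to 0.75 rad farther on than before. From the bite the torque climbs by 0.1 Nm per rad: 0.31 Nm (1.1 rad on, 90 N on the bar) just tight enough, 0.35 Nm and more firm.
- tool_rest: Sliding tool rest, 0.7 to 1 kg: a dark forged bar 30 x 236 mm through the clamp block (0.6 mm play each side), thinning towards its tail by 0.3 mm in 10 mm; a post at the wheel end carries the table. Slides along its y (+y: to the wheel); with the screw slack 3 to 8 N moves it. Origin under the bar, 12 mm above the bench, on the screw's axis at the start; moves with the rest.
- table_center (a point): Middle of the rest's table, a bright steel plate 60 mm wide (x), 70 mm long (y), 8 mm thick, top 118 mm above the bench; the point is at mid thickness, 114 mm above the bench. Axes as tool_rest. It can be held by its two long sides, best near the end away from the wheel (-y), to slide the rest. Under its middle: a post 26 mm square with a plate 44 mm wide.
- rest_edge (a point): Middle of the upper edge of the table that faces the wheel, 35 mm from table_center along +y, 118 mm above the bench; axes as tool_rest.
- grinder: Olive green bench grinder, bolted down, with two stone wheels of 200 mm diameter, 32 mm wide, on an axle along its x, 135 mm above the bench; origin at bench height under wheel_face. Near wheel at x = 0, motor, far wheel at x = 360 mm. Does not move.
- wheel_face (a point): Point of the near wheel that faces the rest, at the height of the table's top (118 mm), in the middle of the wheel's width. Gap = y of this point less y of rest_edge, in the axes of tool_rest: 12 to 36 mm at the start. The wheel is rigid and does not turn.
- hammer: Bystander: hammer, 260 mm long, lying on the bench; origin under its middle.
- whetstone: Bystander: grey whetstone, 180 x 60 x 28 mm; origin in the middle of its underside.
- oil_bottle: Bystander: white oil bottle, 60 mm diameter, 150 mm high; origin in the middle of its underside.
- rest_base: Grey cast holder bolted to the bench: a bed 76 x 225 mm, 12 mm high, on which the bar of the rest lies, and a clamp block 56 x 56 mm over the bar, top 50 mm above the bench, with a boss of 28 mm diameter round the screw up to 58 mm. Origin at bench height on the screw's axis, z up, y: along the bed to the wheel. Does not move.
Things that resemble listed ones, but are neither listed nor needed, are in the scene too. Of the things shaped like the rest_base, the grey one is meant.

How it is judged (in metres and radians):
On the way, in this order (a step that is already met when the one before it is completed fails the run):
1. the clamp screw is slackened: it no longer presses on the bar (contact force between clamp_knob and tool_rest below 1 N), for 0.2 s.
2. the rest's table stands 1 to 5 mm off the wheel (y of wheel_face in the frame of rest_edge between 0.001 and 0.005 m), for 0.2 s.
At the end, for the whole second after the job is handed in: The table's edge is 1 to 5 mm from the wheel (aim at 3 mm), the rest stands still, and the clamp screw presses on its bar with more than 90 N (hand-tight, over 0.31 Nm on the handle). The bystanders have not moved by more than 20 mm (all of step 2 and contact force between clamp_knob and tool_rest above 90 N and linear speed of tool_rest below 0.002 m/s); the robot touches nothing.
It fails at once if the rest is rammed against the wheel with more than 40 N (contact force between tool_rest and grinder above 40 N).
It fails at once if the robot hits the grinder with more than 40 N (contact force between any of the fingers, the arm and grinder above 40 N).
It fails at once if the hammer, the whetstone or the oil bottle is moved by more than 20 mm (distance of any of hammer, whetstone, oil_bottle from where it was at the start of the episode above 0.02 m).
It also fails if it takes over 70 s, if anything falls off the work surface, if the arm or the gripper's body presses on something with over 40 N, if the wrist force passes 120 N, or if a joint passes its speed limit or range.

ROBOT

A 6-joint arm with a two-finger parallel gripper is mounted at the origin on the work surface. World frame = base frame: x ahead of the robot, y to its left, z up, the work surface at z = 0. Lengths are in mm, angles in degrees, forces in N, time in s.
With the tool pointing down it reaches from about 300 to 850 mm from the base axis. Payload 4.2 kg.
Tool frame: the origin (TCP) lies on the centre line of the jaws, within the pads' length; the fingertips stand 14 mm ahead of it and the grasp point (between the pads) lies 5 mm behind it; z points along the fingers, y is the direction in which the jaws open and shut (so a half turn about z gives the same grasp; the last joint's range is limited). The gripper opens to 91 mm and grips with 3 to 60 N. Pads are 32 mm wide; open, the fingers measure 118 mm over their backs; the gripper's body (76 mm by 178 mm) begins 60 mm behind the grasp point.
Start: joints at [-1.146, 18.312, 89.639, -0, 72.044, -1.146], TCP at [575.015, 0, 227.976] pointing down, gripper open.
Joint ranges: [-177.97, 177.97], [-48.28, 115.42], [12.27, 149.76], [-77.06, 257.06], [2.81, 150.46], [-146.56, 146.56]. Speed limits (degrees/s): [147.25, 147.25, 180, 180, 180, 180].

INTERFACE

Orientations are given as [roll, pitch, yaw] about the fixed x, y, z axes, in that order (R = Rz(yaw) Ry(pitch) Rx(roll)).
In Python, from workcell import env gives the robot as it stands.
- The arm moves only by the tool play_rows, never from a script. Its argument "increments" is a list of rows, each a list of 5 numbers: the shift along the world's x, y, z in mm, then the turn about the world's z in degrees, then the closure, from 0 (fully open) to 1 (shut). In form: [[x, y, z, yaw, fingers], ...]. A call has 1 to 20 rows; each row shifts and turns the commanded pose from where the row before left it; what a row does not reach is not made up. A row lasts 1/8 s, in which the tool goes at most 62.5 mm and 10.7 degrees, less where a joint would pass 70% of its speed; a pose out of reach is approached as far as the arm can. A call is refused whole if a number of a shift passes 62.5 or a number of a turn 10.7, either way. A call with a gripper value outside its range is refused whole. The fingers move at their own pace and stop on an object; "newtons" is the grip in N (left out, the last holds). Time passes only in rows, so rows that do not move let the fingers close. It gives the time, the measured TCP pose, the force and the opening at its end, in the units of the state.
- env.state(): the state, without advancing time (a new reading comes with each control period).
- env.grab_frame(name): name is "scene" or "side" or "wrist"; returns the picture (480x640x3 uint8, red, green, blue); there is no depth.
- env.calibration(name): a dict with "fx", "fy", "cx", "cy" (pixels), "dist_coeffs" ([k1, k2, p1, p2, k3] as OpenCV has them; the pictures are not rectified), "R" (3x3) and "t" (3): a world point X has camera coordinates R X + t; the wrist camera has in their place "hand_eye" (4x4, takes a point from camera to tool coordinates, whose origin is the TCP and whose axes are the flange's). Camera axes: x right, y down, z forward; pixel columns grow to the right and rows downward; lengths in mm; the calibration is good to about 2 mm. A picture is of the moment at which its call begins: read the wrist's pose just before it. calibration takes no time and is no camera call.
- env.job_done(): hands the job in, once; it reports no verdict.
The state is a dict: "time_s": time; "qpos": joint angles; "qvel": joint speeds; "effort": joint torques, N m; "ee_pos": TCP position; "ee_rot": TCP orientation; "force": force on the tool from outside, world axes, zero at the start; "torque": the same for the moment, N m; "gripper_width": finger opening in mm.
Only numpy, scipy, OpenCV 4.12 (cv2) and the standard library are available. Lean on these libraries where they do the work, as an engineer would, in place of code of your own. Each camera call takes 0.05 s, during which the arm holds its last target.

## Working session

There is one attempt and no reset: what is moved stays moved. The work goes in short steps, Python scripts to look and compute and a tool call to move; the robot and the scene stay as the last step left them, time stands still between calls to the robot, and variables do not carry over. Pictures are saved under pics/ and viewed, and the job is handed in when it is done.

Besides the shell and the picture viewer there is one more tool, called after "Request:" as name([rows], argument=value, ...), one row to a line, values as JSON. play_rows: Moves the arm, as the interface text tells. Its arguments: {"type":"object","properties":{"increments":{"type":"array"},"newtons":{"type":"number"}},"required":["increments"]}

```bash
ls; mkdir -p pics; python3 - <<'E'
from workcell import env
import cv2
print(env.state())
for n in ("scene","side","wrist"):
    im=env.grab_frame(n); cv2.imwrite(f"pics/{n}0.png",im[:,:,::-1])
    c=env.calibration(n); print(n,c)
E
```

```text
pics
{'time_s': 0.0, 'qpos': array([-1.14486525e+00,  1.83511253e+01,  8.97080618e+01,  7.53589562e-04,
        7.20406945e+01, -1.14718508e+00]), 'qvel': array([-0.04558268, -0.12839046,  0.07172042,  0.00192693,  0.06229047,
        0.07092812]), 'effort': array([-5.01459035e-04, -4.12465632e+01, -2.31973493e+01,  7.28826877e-02,
        4.58198413e-02, -1.41870069e-04]), 'ee_pos': array([5.74521727e+02, 2.48909665e-02, 2.27114187e+02]), 'ee_rot': array([-1.79900153e+02, -2.71603221e-03,  9.00020845e+01]), 'force': array([0.37887002, 0.22743778, 0.68965161]), 'torque': array([ 0.00621443,  0.05372358, -0.00733209]), 'gripper_width': 91.1112051090881}
scene {'fx': 528.1263603656154, 'fy': 528.1263603656154, 'cx': 316.2300214963048, 'cy': 241.77504496976215, 'dist_coeffs': array([-0.14417165,  0.        ,  0.        ,  0.        ,  0.        ]), 'R': array([[ 0.89029416,  0.45515993, -0.01434395],
       [ 0.29736203, -0.60491981, -0.7386798 ],
       [-0.34489439,  0.65337696, -0.67390385]]), 't': array([-429.72748969, -136.2944434 , 1284.73432533])}
side {'fx': 563.6662472211758, '
[... 225 characters left out ...]
-0.0924107 , -0.53231249, -0.84148896],
       [ 0.15334407,  0.82741522, -0.54024961]]), 't': array([-539.12259715,   80.06170838, 1386.46919827])}
wrist {'fx': 389.9785293820273, 'fy': 389.9785293820273, 'cx': 313.48048312129026, 'cy': 242.71955655489043, 'dist_coeffs': array([-0.02641815,  0.        ,  0.        ,  0.        ,  0.        ]), 'hand_eye': array([[ 1.62527426e-04, -9.59053624e-01, -2.83224505e-01,
         8.02194889e+01],
       [ 9.99999744e-01, -4.13846728e-05,  7.13983082e-04,
        -3.32298631e-01],
       [-6.96469215e-04, -2.83224549e-01,  9.59053372e-01,
        -1.56083728e+02],
       [ 0.00000000e+00,  0.00000000e+00,  0.00000000e+00,
         1.00000000e+00]])}
```

View pics/scene0.png

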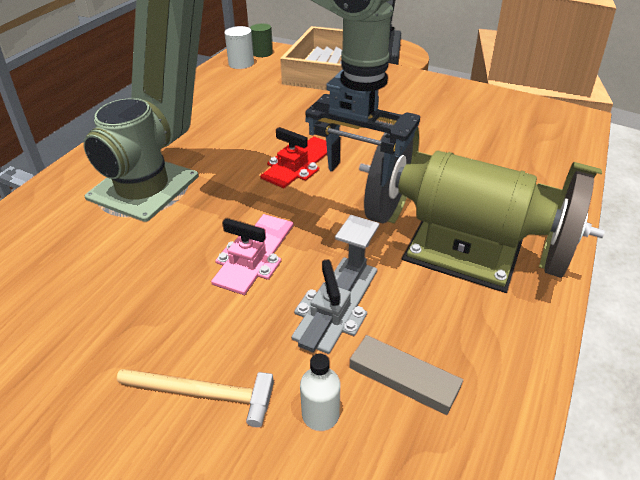

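View pics/side0.png

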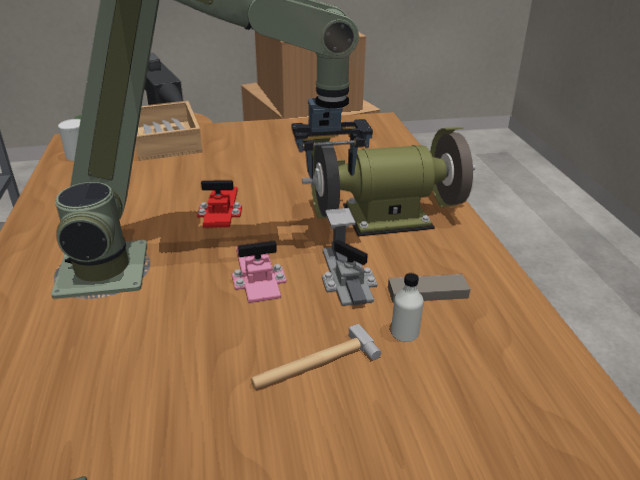

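View pics/wrist0.png

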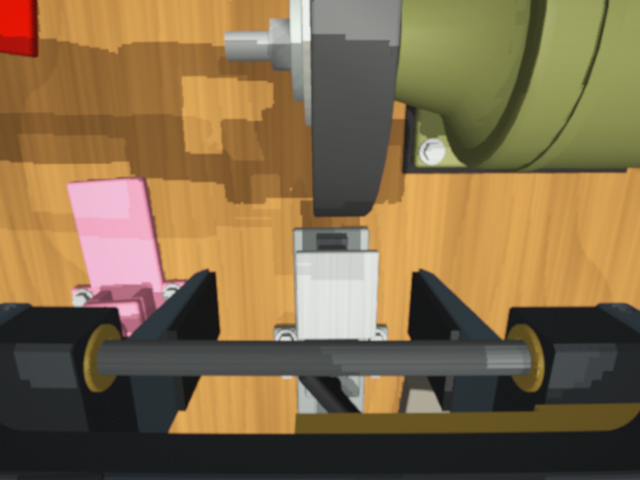

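```bash
cat > h.py <<'E'
import numpy as np, cv2
from scipy.spatial.transform import Rotation as Ro
from workcell import env
def cam(n, st=None):
    c=env.calibration(n); K=np.array([[c['fx'],0,c['cx']],[0,c['fy'],c['cy']],[0,0,1]]); d=np.array(c['dist_coeffs'])
    if n!='wrist': return K,d,np.array(c['R']),np.array(c['t'])
    H=np.array(c['hand_eye']); T=np.eye(4); T[:3,:3]=Ro.from_euler('xyz',st['ee_rot'],degrees=True).as_matrix(); T[:3,3]=st['ee_pos']
    W=np.linalg.inv(T@H); return K,d,W[:3,:3],W[:3,3]
def ray(C,px):
    K,d,R,t=C; u=cv2.undistortPoints(np.array(px,float).reshape(-1,1,2),K,d).reshape(-1,2)
    D=np.c_[u,np.ones(len(u))]@R; return -R.T@t, D
def onz(C,px,z):
    o,D=ray(C,px); return o+D*((z-o[2])/D[:,2])[:,None]
def proj(C,X):
    K,d,R,t=C; return cv2.projectPoints(np.array(X,float).reshape(-1,1,3),cv2.Rodrigues(R)[0],t,K,d)[0].reshape(-1,2)
def tri(Ca,pa,Cb,pb):
    o1,d1=ray(Ca,[pa]);o2,d2=ray(Cb,[pb]);d1=d1[0];d2=d2[0]
    s=np.linalg.lstsq(np.c_[d1,-d2],o2-o1,rcond=None)[0]; a=o1+s[0]*d1;b=o2+s[1]*d2
    return (a+b)/2,np.linalg.norm(a-b)
E
python3 - <<'E'
import cv2,numpy as np
a=cv2.imread('pics/scene0.png')[190:360,270:420]; cv2.imwrite('pics/s0c.png',cv2.resize(a,None,fx=4,fy=3.5,interpolation=cv2.INTER_CUBIC)[:600] if 0 else cv2.resize(a,(525,595),interpolation=cv2.INTER_CUBIC))
a=cv2.imread('pics/side0.png')[200:310,300:400]; cv2.imwrite('pics/d0c.png',cv2.resize(a,(500,550),interpolation=cv2.INTER_CUBIC))
E
```

```text
(no output)
```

View pics/s0c.png

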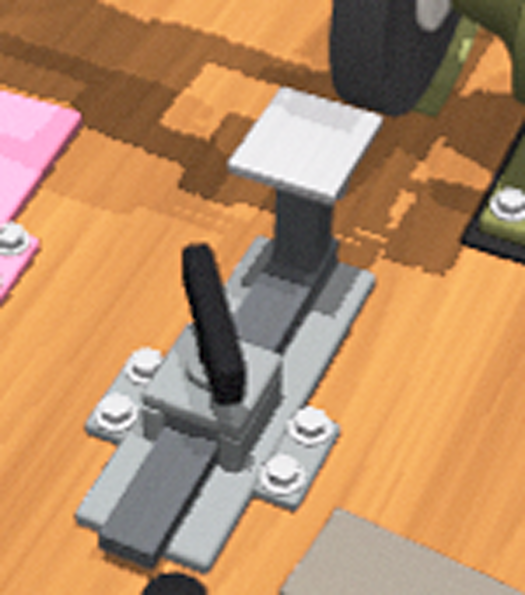

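View pics/d0c.png

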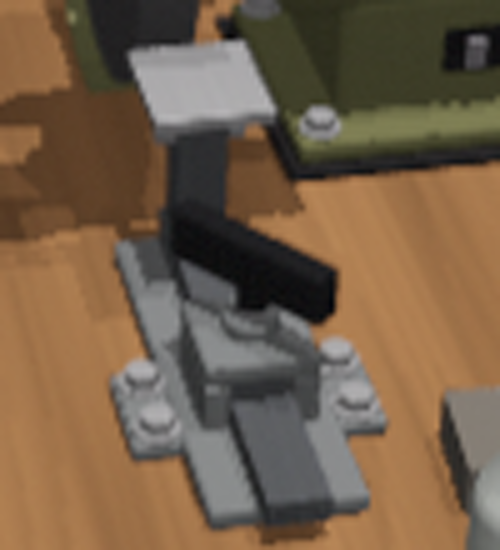

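```bash
cat > m1.py <<'E'
from h import *
S=cam('scene');D=cam('side')
s=np.array([(288,88),(382,122),(337,194),(230,160)])/3.5+[270,190]
d=np.array([(130,50),(242,42),(275,114),(155,128)])/5+[300,200]
for C,p in((S,s),(D,d)): 
    X=onz(C,p,118);print(X.round(1).tolist(),X.mean(0).round(1), [np.linalg.norm(X[i]-X[i-1]).round(1) for i in range(4)])
for a,b in zip(s,d): print(tri(S,a,D,b))
for n,C,(y0,y1,x0,x1) in (('scene',S,(255,310,318,345)),('side',D,(238,266,330,370))):
    im=cv2.imread(f'pics/{n}0.png'); m=np.zeros(im.shape[:2],np.uint8); m[y0:y1,x0:x1]=(im[y0:y1,x0:x1].max(2)<38)*255
    nn,l,st,ce=cv2.connectedComponentsWithStats(m); k=1+st[1:,4].argmax(); print(n,st[k],ce[k])
    p=np.argwhere(l==k)[:,::-1].astype(np.float32); r=cv2.minAreaRect(p); print(r)
    print(onz(C,[ce[k]],88))
    b=cv2.boxPoints(r); e=sorted([(np.linalg.norm(b[i]-b[i-1]),i) for i in range(4)])[:2]
    E=[(b[i]+b[i-1])/2 for _,i in e]; X=onz(C,E,88); print(E,X, np.degrees(np.arctan2(*(X[1]-X[0])[[1,0]])))
# screws bolts centre of wrist view etc
im=cv2.imread('pics/wrist0.png'); st=env.state(); W=cam('wrist',st)
print(onz(W,[(295,251),(378,251)],118), onz(W,[(315,215),(375,215)],118))
E
python3 m1.py
```

```text
[[565.6, -7.5, 118.0], [622.2, -11.4, 118.0], [622.8, -74.0, 118.0], [562.6, -74.6, 118.0]] [593.3 -41.9 118. ] [np.float64(67.2), np.float64(56.8), np.float64(62.7), np.float64(60.2)]
[[564.4, -8.0, 118.0], [621.2, -9.6, 118.0], [621.3, -80.1, 118.0], [562.1, -82.9, 118.0]] [592.3 -45.1 118. ] [np.float64(74.9), np.float64(56.8), np.float64(70.5), np.float64(59.3)]
(array([564.89076626,  -5.88128051, 116.67518793]), np.float64(0.1801747375087977))
(array([621.53134098,  -9.70747594, 117.34429612]), np.float64(1.3298023512688588))
(array([622.56972727, -72.55104252, 114.77912271]), np.float64(2.7970173326162615))
(array([562.77909886, -74.33440801, 114.99168742]), np.float64(4.326894544595892))
scene [323 265  17  40 159] [330.42138365 290.50943396]
((329.65692138671875, 284.80657958984375), (41.7780876159668, 9.91054916381836), 70.01689147949219)
[[ 601.04467755 -175.33226757   88.        ]]
[array([322.51825, 265.1752 ], dtype=float32), array([336.7956 , 304.43796], dtype=float32)] [[ 561.39442417 -126.35237181   88.        ]
 [ 624.35807581 -198.87819515   88.        ]] -49.03695689464092
side [333 238  34  26 417] [349.50119904 251.92565947]
((348.2169189453125, 252.9175567626953), (39.009727478027344, 14.532281875610352), 27.552812576293945)
[[ 591.40218982 -156.16967636   88.        ]]
[array([330.9242 , 243.89526], dtype=float32), array([365.50964, 261.93985], dtype=float32)] [[ 555.78125137 -115.81050986   88.        ]
 [ 617.93238032 -201.44745572   88.        ]] -54.02968084283229
[[561.16988026  -4.29010639 118.        ]
 [620.47164378  -4.2688535  118.        ]] [[575.41863868  21.97335779 118.        ]
 [617.15013502  22.00159379 118.        ]]
```

Request:
play_rows([
  [3, -20, 0, 0, 0],
  [3, -20, 0, 0, 0],
  [3, -20, 0, 0, 0],
  [3, -20, 0, 0, 0],
  [3, -20, 0, 0, 0],
  [2, -20, 0, 0, 0],
  [0, 0, 0, 0, 0],
  [0, 0, 0, 0, 0],
])

```text
time_s: 1.15
ee_pos: [591.9, -119.7, 227.9]
ee_rot: [-180.0, -0.0, 90.0]
force: [-0.4, 1.0, 0.1]
gripper_width: 91.5
```

```bash
python3 - <<'E'
from h import *
s=env.state(); im=env.grab_frame('wrist'); cv2.imwrite('pics/w1.png',im[:,:,::-1]); import pickle; pickle.dump(s,open('w1.pkl','wb')); print(s['ee_pos'],s['ee_rot'],s['time_s'])
E
```

```text
[ 591.89389775 -119.74864637  227.89496025] [-1.79987386e+02 -3.39933169e-02  8.99920338e+01] 1.15
```

View pics/w1.png

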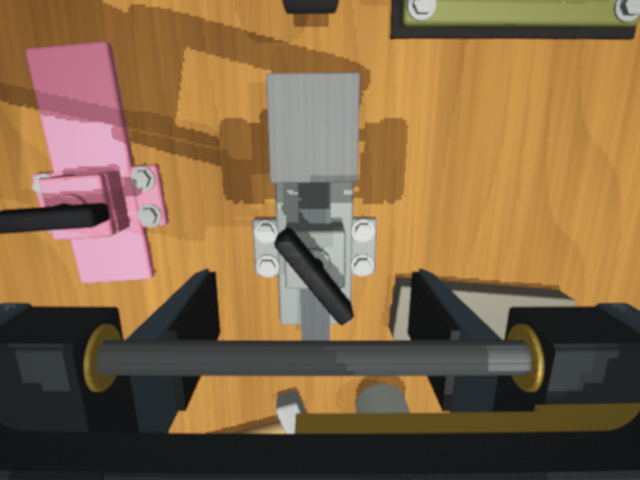

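```bash
python3 - <<'E'
from h import *
import pickle
s=pickle.load(open('w1.pkl','rb')); W=cam('wrist',s); im=cv2.imread('pics/w1.png')
a=im[50:350,220:420]; cv2.imwrite('pics/w1c.png',cv2.resize(a,(400,600),interpolation=cv2.INTER_CUBIC))
m=np.zeros(im.shape[:2],np.uint8); m[215:335,268:365]=(im[215:335,268:365].max(2)<45)*255
n,l,st,ce=cv2.connectedComponentsWithStats(m);k=1+st[1:,4].argmax();print(st[k],ce[k])
r=cv2.minAreaRect(np.argwhere(l==k)[:,::-1].astype(np.float32));b=cv2.boxPoints(r);print(r)
e=sorted([(np.linalg.norm(b[i]-b[i-1]),i) for i in range(4)])[:2]
E=[(b[i]+b[i-1])/2 for _,i in e]; X=onz(W,E,95);print(E,X.round(1),X.mean(0),np.linalg.norm(X[0]-X[1]),np.degrees(np.arctan2(*(X[1]-X[0])[[1,0]])))
X=onz(W,[(268,73),(360,73),(357,181),(271,181)],118);print(X.round(1),X.mean(0))
X=onz(W,[(266,230),(363,230),(267,265),(362,265)],18);print(X.round(1),X.mean(0))
X=onz(W,[(285,10),(338,11)],118);print(X.round(1))
E
```

```text
[276 228  76  88 896] [313.8046875  264.79910714]
((318.0000305175781, 271.5000305175781), (108.18732452392578, 21.920310974121094), 45.0)
[array([279.75003, 233.25003], dtype=float32), array([356.25003, 309.75003], dtype=float32)] [[ 565.9 -117.2   95. ]
 [ 626.6 -181.7   95. ]] [ 596.23158195 -149.47424177   95.        ] 88.61080195683014 -46.73339222660135
[[562.9  -6.  118. ]
 [621.2  -5.9 118. ]
 [621.3 -74.3 118. ]
 [562.8 -74.3 118. ]] [592.07588818 -40.09950561 118.        ]
[[ 545.7 -134.6   18. ]
 [ 639.8 -134.6   18. ]
 [ 545.5 -170.6   18. ]
 [ 640.1 -170.6   18. ]] [ 592.78877577 -152.6154866    18.        ]
[[574.4  29.9 118. ]
 [606.7  29.4 118. ]]
```

View pics/w1c.png

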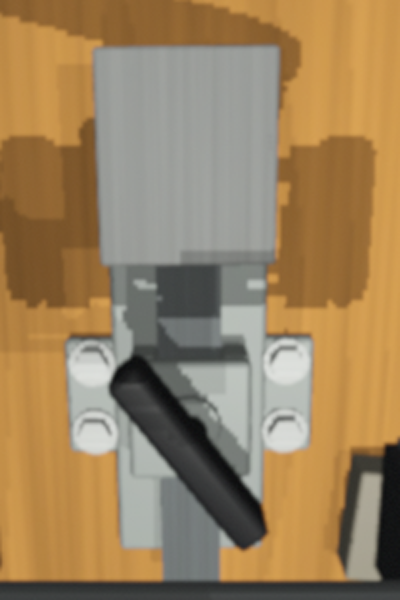

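```bash
python3 - <<'E'
from h import *
import pickle
s=pickle.load(open('w1.pkl','rb')); W=cam('wrist',s)
p=np.array([(124,368),(254,537)])/2+[220,50]
for z in(88,102):
    X=onz(W,p,z);print(X.round(1),X.mean(0),np.linalg.norm(X[0]-X[1]),np.degrees(np.arctan2(*(X[1]-X[0])[[1,0]])))
E
```

```text
[[ 567.  -119.7   88. ]
 [ 619.9 -193.3   88. ]] [ 593.46060384 -156.4806993    88.        ] 90.62032690276797 -54.26278517945622
[[ 568.2 -115.9  102. ]
 [ 618.6 -186.   102. ]] [ 593.37290488 -150.95409419  102.        ] 86.33461803021711 -54.26278517945619
```

Request:
play_rows([
  [1, -9, -10, 9, 0],
  [0, -8, -20, 9, 0],
  [0, -8, -20, 9, 0],
  [0, -8, -20, 9, 0],
  [0, 0, -20, 0, 0],
  [0, 0, -15, 0, 0],
  [0, 0, 0, 0, 0],
], newtons=50)

```text
time_s: 2.08
ee_pos: [592.4, -152.2, 121.9]
ee_rot: [-179.9, -0.1, 126.0]
force: [-0.1, -0.5, -0.1]
gripper_width: 91.2
```

```bash
python3 - <<'E'
from h import *
for n in('scene','side'):
    cv2.imwrite(f'pics/{n}2.png',cv2.resize(env.grab_frame(n)[170:370,240:440,::-1],(600,600)))
E
```

```text
(no output)
```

View pics/side2.png

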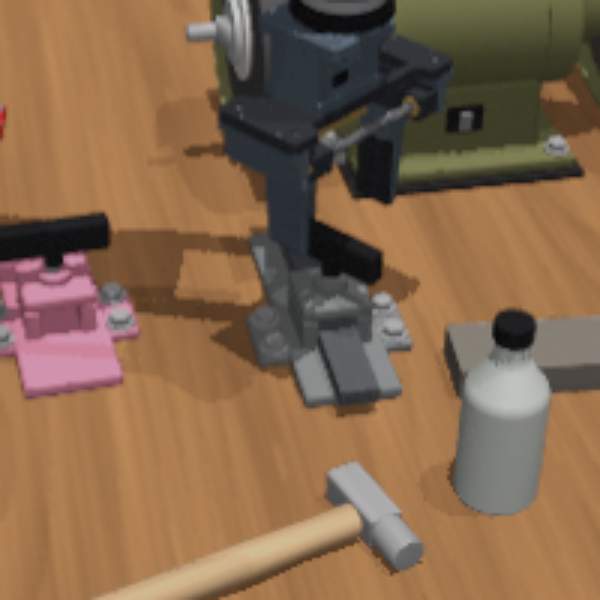

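View pics/scene2.png

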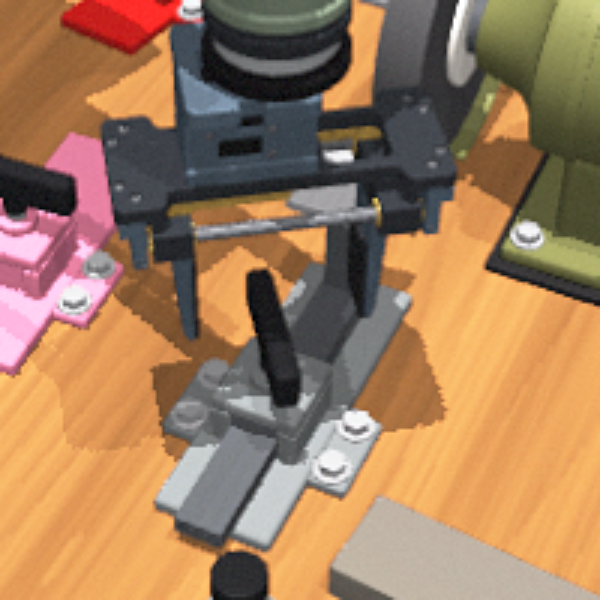

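Request:
play_rows([
  [0, 0, -13, 0, 0],
  [0, 0, -13, 0, 0],
  [0, 0, -12, 0, 0],
  [0, 0, 0, 0, 0.5],
  [0, 0, 0, 0, 1],
  [0, 0, 0, 0, 1],
  [0, 0, 0, 0, 1],
  [0, 0, 0, 0, 1],
])

```text
time_s: 3.18
ee_pos: [593.1, -153.0, 85.2]
ee_rot: [180.0, 0.0, 126.0]
force: [-0.0, 0.1, -0.1]
gripper_width: 44.1
```

Request:
play_rows([
  [0, 0, 0, 0, 1],
  [0, 0, 0, 0, 1],
  [0, 0, 0, 0, 1],
  [0, 0, 0, 0, 1],
  [0, 0, 0, 0, 1],
])

```text
time_s: 3.8
ee_pos: [591.8, -153.9, 84.9]
ee_rot: [-179.8, -0.0, 126.0]
force: [-2.9, -3.9, 2.3]
gripper_width: 15.8
```

```bash
python3 -c "
from h import *
s=env.state();print(s['force'],s['torque'],s['qpos'],s['ee_rot'],s['gripper_width'])"
```

```text
[-2.91292255 -3.8871865   2.25094902] [-0.56895202  0.59278753  0.08048819] [-15.59462435  28.33178289  95.7647342   -0.13110151  56.01769879
 -51.5535359 ] [-1.79843913e+02 -2.20035195e-02  1.26032267e+02] 15.8466990832858
```

Request:
play_rows([
  [-0.5, -0.5, 0, 3, 1],
  [0, 0, 0.2, 6, 1],
  [0, 0, 0.2, 9, 1],
  [0, 0, 0.2, 9, 1],
  [0, 0, 0.2, 9, 1],
  [0, 0, 0.2, 9, 1],
  [0, 0, 0, 0, 1],
])

```text
time_s: 4.68
ee_pos: [591.1, -154.9, 85.3]
ee_rot: [-179.9, -0.2, 171.1]
force: [-3.8, -5.1, -1.0]
gripper_width: 15.8
```

```bash
cat > q.py <<'E'
from h import *
s=env.state();print('t',s['time_s'],'F',s['force'].round(2),'T',s['torque'].round(3),'q6',s['qpos'][5].round(1),s['ee_pos'].round(2),s['ee_rot'].round(2),s['gripper_width'].round(1))
E
python3 q.py
```

```text
Traceback (most recent call last):
  File "q.py", line 2, in <module>
    s=env.state();print('t',s['time_s'],'F',s['force'].round(2),'T',s['torque'].round(3),'q6',s['qpos'][5].round(1),s['ee_pos'].round(2),s['ee_rot'].round(2),s['gripper_width'].round(1))
                                                                                                                                                              ^^^^^^^^^^^^^^^^^^^^^^^^
AttributeError: 'float' object has no attribute 'round'
```

```bash
sed -i "s/s\['gripper_width'\].round(1)/round(s['gripper_width'],1)/; s/s\['qpos'\]\[5\].round(1)/s['qpos'].round(1)/" q.py; python3 q.py
```

```text
t 4.675 F [-3.78 -5.06 -1.01] T [-0.872  0.387  0.222] q6 [-15.7  28.3  95.8  -0.2  56.1 -96.7] [ 591.08 -154.94   85.27] [-1.7985e+02 -1.6000e-01  1.7111e+02] 15.8
```

Request:
play_rows([
  [0, -1, 0.2, 9, 1],
  [0, 0, 0.2, 9, 1],
  [0, 0, 0.2, 9, 1],
  [0, 0, 0.2, 8, 1],
  [0, 0, 0, 0, 1],
])

```text
time_s: 5.3
ee_pos: [591.3, -156.0, 85.9]
ee_rot: [-180.0, -0.2, -153.9]
force: [-2.4, -5.4, -2.6]
gripper_width: 15.8
```

```bash
python3 q.py
```

```text
t 5.3 F [-2.43 -5.37 -2.59] T [-0.881  0.185  0.181] q6 [ -15.8   28.3   95.7   -0.2   56.1 -131.8] [ 591.27 -155.99   85.86] [-179.96   -0.2  -153.9 ] 15.8
```

Request:
play_rows([
  [0, 0, 0.1, 5, 1],
  [0, 0, 0, 0, 1],
  [0, 0, 0, 0, 0],
  [0, 0, 0, 0, 0],
  [0, 0, 0, 0, 0],
  [0, 0, 0, 0, 0],
  [0, 0, 20, 0, 0],
  [0, 0, 20, 0, 0],
  [0, 0, 20, 0, 0],
  [0, 0, 20, -10, 0],
  [0, 10, 20, -10, 0],
  [0, 10, 20, -10, 0],
  [0, 10, 10, -10, 0],
  [0, 5, 0, -10, 0],
  [0, 0, 0, -10, 0],
  [0, 0, 0, -10, 0],
  [0, 0, 0, -10, 0],
  [0, 0, 0, -10, 0],
  [0, 0, 0, -10, 0],
])

```text
time_s: 7.68
ee_pos: [592.5, -119.3, 216.9]
ee_rot: [180.0, -0.0, 110.7]
force: [-1.0, 0.1, -0.4]
gripper_width: 91.3
```

Request:
play_rows([
  [0, 0, 0, -10, 0],
  [0, 0, 0, -10, 0],
  [0, 0, 0, -1, 0],
  [0, 0, 0, 0, 0],
  [0, 0, 0, 0, 0],
])

```text
time_s: 8.3
ee_pos: [592.5, -119.5, 216.9]
ee_rot: [180.0, -0.0, 90.1]
force: [-0.8, 0.3, 0.2]
gripper_width: 91.2
```

```bash
cat > w.py <<'E'
import sys,pickle
from h import *
n=sys.argv[1]
s=env.state(); im=env.grab_frame('wrist'); cv2.imwrite(f'pics/{n}.png',im[:,:,::-1]); pickle.dump(s,open(f'{n}.pkl','wb')); print(s['ee_pos'].round(2),s['ee_rot'].round(2),s['time_s'])
E
python3 w.py w2
```

```text
[ 592.5  -119.46  216.86] [180.    -0.    90.08] 8.3
```

View pics/w2.png

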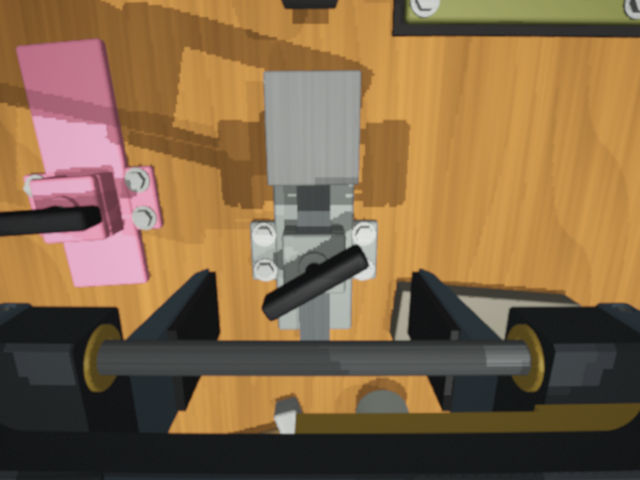

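Request:
play_rows([
  [0, 20, 0, 0, 0],
  [0, 20, -5, 0, 0],
  [0, 20, -5, 0, 0],
  [0, 0, 0, 0, 0],
  [0, 0, 0, 0, 0],
])

```text
time_s: 8.98
ee_pos: [592.6, -59.3, 206.9]
ee_rot: [180.0, 0.0, 90.0]
force: [-0.6, -0.2, -0.7]
gripper_width: 90.8
```

```bash
python3 w.py w3; python3 -c "
import cv2
a=cv2.imread('pics/w3.png')[60:240,240:440];cv2.imwrite('pics/w3c.png',cv2.resize(a,(660,594),interpolation=cv2.INTER_CUBIC))"
```

```text
[592.58 -59.33 206.89] [1.7999e+02 3.0000e-02 9.0050e+01] 8.975
```

View pics/w3.png

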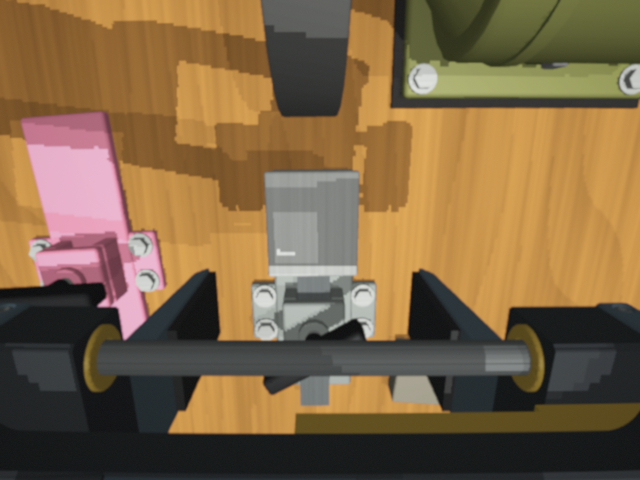

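View pics/w3c.png

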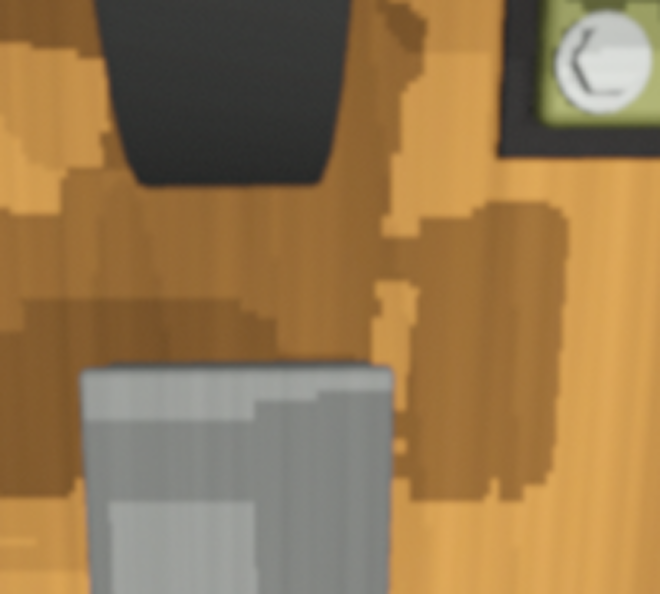

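```bash
cat > gap.py <<'E'
import sys,pickle
from h import *
from scipy.optimize import brentq
def wheel(W,p):
    o,D=ray(W,[p]); d=D[0]
    # in y-z plane
    n=np.array([d[2],-d[1]]); n/=np.linalg.norm(n)
    f=lambda yc: np.dot(np.array([yc,135])-o[1:],n)
    ys=[brentq(lambda y:f(y)-s*100,-500,800) for s in(1,-1)]
    yc=max(ys); return yc-np.sqrt(100**2-17**2)
def edge(W,p): return onz(W,[p],118)[0]
if __name__=='__main__':
    n=sys.argv[1]; s=pickle.load(open(n+'.pkl','rb')); W=cam('wrist',s)
    v=[float(a) for a in sys.argv[2:]]
    e=edge(W,v[:2]); w=wheel(W,v[2:]); print('edge',e,'wheel',w,'gap',w-e[1])
E
python3 gap.py w3 312 172.4 310 116.4; python3 - <<'E'
from h import *; import pickle
s=pickle.load(open('w3.pkl','rb'));W=cam('wrist',s)
print(onz(W,[(264.5,172.4),(358.5,172.0),(269,266),(357,266)],118).round(1))
E
```

```text
edge [591.46840476  -5.86427295 118.        ] wheel 28.47732998085651 gap 34.341602935338955
[[561.9  -5.9 118. ]
 [620.4  -5.6 118. ]
 [562.8 -67.7 118. ]
 [621.5 -67.7 118. ]]
```

Request:
play_rows([
  [-1, 0, -25, 0, 0],
  [0, 0, -25, 0, 0],
  [0, 0, -25, 0, 0.1],
  [0, 0, -15, 0, 0.2],
  [0, 0, -8, 0, 0.25],
  [0, 0, 0, 0, 0.3],
  [0, 0, 0, 0, 1],
  [0, 0, 0, 0, 1],
  [0, 0, 0, 0, 1],
  [0, 0, 0, 0, 1],
], newtons=25)

```text
time_s: 10.28
ee_pos: [592.0, -59.6, 109.6]
ee_rot: [179.9, 0.0, 90.0]
force: [0.3, -1.1, 1.4]
gripper_width: 59.8
```

```bash
python3 q.py
```

```text
t 10.275 F [ 0.33 -1.09  1.44] T [-0.181 -0.161  0.044] q6 [-6.9 25.5 96.7 -0.  57.7 -6.9] [592.04 -59.63 109.56] [1.799e+02 2.000e-02 9.000e+01] 59.8
```

Request:
play_rows([
  [0, 1, 0, 0, 1],
  [0, 2, 0, 0, 1],
  [0, 3, 0, 0, 1],
  [0, 3, 0, 0, 1],
  [0, 3, 0, 0, 1],
  [0, 3, 0, 0, 1],
  [0, 3, 0, 0, 1],
  [0, 3, 0, 0, 1],
  [0, 2, 0, 0, 1],
  [0, 1, 0, 0, 1],
  [0, 0, 0, 0, 1],
])

```text
time_s: 11.65
ee_pos: [592.0, -36.5, 109.6]
ee_rot: [179.9, 0.1, 90.0]
force: [0.6, -5.1, 4.5]
gripper_width: 59.5
```

```bash
python3 q.py; python3 w.py w4;  python3 -c "
import cv2
a=cv2.imread('pics/w4.png')[60:240,220:420];cv2.imwrite('pics/w4c.png',cv2.resize(a,(660,594),interpolation=cv2.INTER_CUBIC))"
```

```text
t 11.65 F [ 0.64 -5.09  4.46] T [-1.082 -0.041 -0.009] q6 [-4.6 25.3 96.9 -0.1 57.6 -4.5] [592.01 -36.51 109.61] [1.7991e+02 1.2000e-01 9.0040e+01] 59.5
[592.01 -36.51 109.61] [1.7991e+02 1.2000e-01 9.0040e+01] 11.65
```

View pics/w4.png

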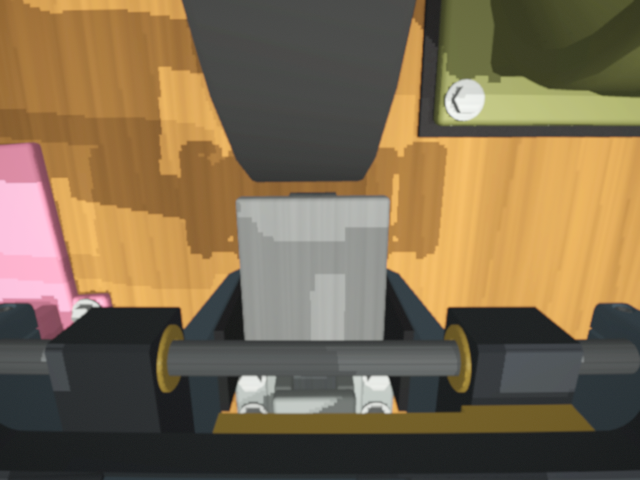

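View pics/w4c.png

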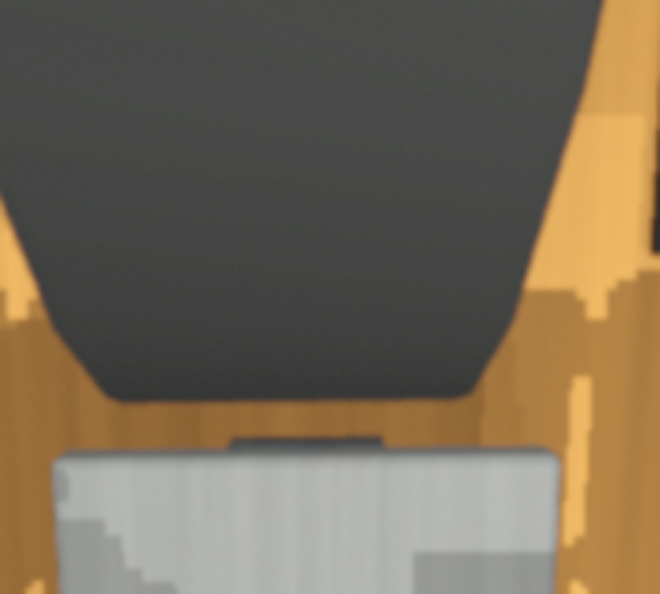

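```bash
python3 gap.py w4 312 198.8 310 181.5;python3 gap.py w4 312 197.5 310 181.5; python3 gap.py w3 312 173 310 116.4
```

```text
edge [591.16964687  17.64398979 118.        ] wheel 28.874056319393347 gap 11.23006652812564
edge [591.16977636  18.14518888 118.        ] wheel 28.874056319393347 gap 10.72886744401853
edge [591.46759522  -6.23352023 118.        ] wheel 28.478560452483705 gap 34.7120806812801
```

Request:
play_rows([
  [0, 2, 0, 0, 1],
  [0, 2, 0, 0, 1],
  [0, 2, 0, 0, 1],
  [0, 1, 0, 0, 1],
  [0, 0, 0, 0, 1],
])

```text
time_s: 12.32
ee_pos: [591.9, -29.4, 109.6]
ee_rot: [179.9, 0.1, 90.0]
force: [-0.3, -6.2, 4.7]
gripper_width: 59.4
```

```bash
python3 q.py; python3 w.py w5;  python3 -c "
import cv2
a=cv2.imread('pics/w5.png')[140:240,240:400];cv2.imwrite('pics/w5c.png',cv2.resize(a,(800,500),interpolation=cv2.INTER_CUBIC))"
```

```text
t 12.325 F [-0.25 -6.21  4.72] T [-1.125 -0.073  0.012] q6 [-3.9 25.3 97.  -0.1 57.6 -3.9] [591.94 -29.42 109.56] [1.7992e+02 1.1000e-01 9.0040e+01] 59.4
[591.94 -29.42 109.56] [1.7992e+02 1.1000e-01 9.0040e+01] 12.325
```

View pics/w5c.png

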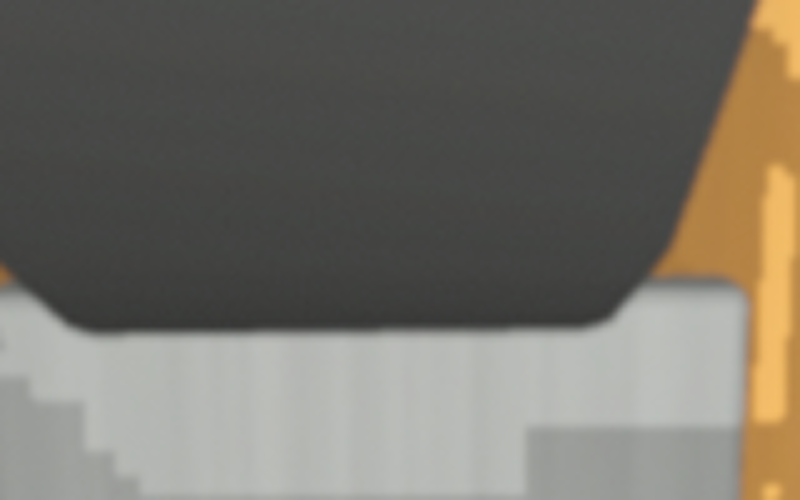

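```bash
python3 gap.py w5 312 198 310 206.2;python3 gap.py w5 312 197 310 206
```

```text
edge [591.10644988  25.04251542 118.        ] wheel 28.636783980650605 gap 3.5942685640490417
edge [591.10655671  25.42756883 118.        ] wheel 28.695496503146003 gap 3.267927677074116
```

Request:
play_rows([
  [0, 1, 0, 0, 1],
  [0, 0.5, 0, 0, 1],
  [0, 0, 0, 0, 1],
])

```text
time_s: 12.75
ee_pos: [592.0, -28.4, 109.6]
ee_rot: [179.9, 0.2, 90.0]
force: [-0.6, -6.8, 5.5]
gripper_width: 60.0
```

Request:
play_rows([
  [0, 0.5, 0, 0, 1],
  [0, 0, 0, 0, 1],
])

```text
time_s: 13.0
ee_pos: [592.0, -27.6, 109.6]
ee_rot: [179.9, 0.1, 90.0]
force: [-0.5, -5.8, 5.3]
gripper_width: 59.7
```

Request:
play_rows([
  [0, 0.5, 0, 0, 1],
  [0, 0, 0, 0, 1],
])

```text
time_s: 13.25
ee_pos: [592.0, -27.5, 109.6]
ee_rot: [179.9, 0.2, 90.0]
force: [-0.5, -7.1, 5.1]
gripper_width: 59.6
```

Request:
play_rows([
  [0, 0.5, 0, 0, 1],
  [0, 0, 0, 0, 1],
])

```text
time_s: 13.5
ee_pos: [592.0, -26.6, 109.6]
ee_rot: [179.9, 0.1, 90.0]
force: [-0.9, -5.9, 6.1]
gripper_width: 59.5
```

Request:
play_rows([
  [0, 0.5, 0, 0, 1],
  [0, 0, 0, 0, 1],
])

```text
time_s: 13.75
ee_pos: [592.0, -26.6, 109.6]
ee_rot: [179.9, 0.2, 90.0]
force: [0.0, -7.3, 4.3]
gripper_width: 59.8
```

Request:
play_rows([
  [0, 0.5, 0, 0, 1],
  [0, 0, 0, 0, 1],
])

```text
time_s: 14.0
ee_pos: [592.0, -25.7, 109.6]
ee_rot: [179.9, 0.1, 90.0]
force: [-0.2, -5.8, 6.0]
gripper_width: 59.9
```

Request:
play_rows([
  [0, 0.5, 0, 0, 1],
  [0, 0, 0, 0, 1],
])

```text
time_s: 14.25
ee_pos: [592.0, -25.7, 109.6]
ee_rot: [179.9, 0.2, 90.1]
force: [0.6, -8.4, 4.5]
gripper_width: 59.4
```

Request:
play_rows([
  [0, 0.5, 0, 0, 1],
  [0, 0, 0, 0, 1],
])

```text
time_s: 14.5
ee_pos: [592.0, -25.6, 109.6]
ee_rot: [179.9, 0.2, 90.1]
force: [0.4, -8.9, 4.5]
gripper_width: 59.8
```

Request:
play_rows([
  [0, 0.5, 0, 0, 1],
  [0, 0, 0, 0, 1],
])

```text
time_s: 14.75
ee_pos: [592.0, -25.6, 109.6]
ee_rot: [179.9, 0.3, 90.1]
force: [0.4, -9.5, 4.6]
gripper_width: 59.7
```

Request:
play_rows([
  [0, -2, 0, 0, 1],
  [0, -2, 0, 0, 1],
  [0, -1, 0, 0, 1],
  [0, -1, 0, 0, 1],
  [0, 0, 0, 0, 1],
])

```text
time_s: 15.38
ee_pos: [591.9, -26.8, 109.5]
ee_rot: [179.9, -0.2, 90.0]
force: [-0.8, 3.4, 5.0]
gripper_width: 59.7
```

Request:
play_rows([
  [0, -0.5, 0, 0, 1],
  [0, 0, 0, 0, 1],
])

```text
time_s: 15.62
ee_pos: [591.9, -26.8, 109.5]
ee_rot: [179.9, -0.3, 90.0]
force: [-0.3, 4.9, 6.0]
gripper_width: 59.6
```

Request:
play_rows([
  [0, -0.5, 0, 0, 1],
  [0, 0, 0, 0, 1],
])

```text
time_s: 15.88
ee_pos: [591.9, -26.9, 109.5]
ee_rot: [179.9, -0.3, 90.0]
force: [-1.1, 5.8, 5.2]
gripper_width: 59.6
```

Request:
play_rows([
  [0, -0.5, 0, 0, 1],
  [0, 0, 0, 0, 1],
])

```text
time_s: 16.12
ee_pos: [592.0, -27.3, 109.5]
ee_rot: [179.9, -0.3, 90.0]
force: [0.2, 6.5, 5.8]
gripper_width: 59.4
```

Request:
play_rows([
  [0, -0.5, 0, 0, 1],
  [0, 0, 0, 0, 1],
])

```text
time_s: 16.38
ee_pos: [592.0, -27.8, 109.5]
ee_rot: [179.9, -0.3, 90.0]
force: [-0.1, 5.7, 6.1]
gripper_width: 59.9
```

```bash
cat > crop.sh <<'E'
python3 w.py $1; python3 -c "
import cv2
a=cv2.imread('pics/$1.png')[140:240,240:400];cv2.imwrite('pics/$1c.png',cv2.resize(a,(800,500),interpolation=cv2.INTER_CUBIC))"
E
bash crop.sh w6
```

```text
[591.99 -27.76 109.53] [179.92  -0.32  89.95] 16.375
```

View pics/w6c.png

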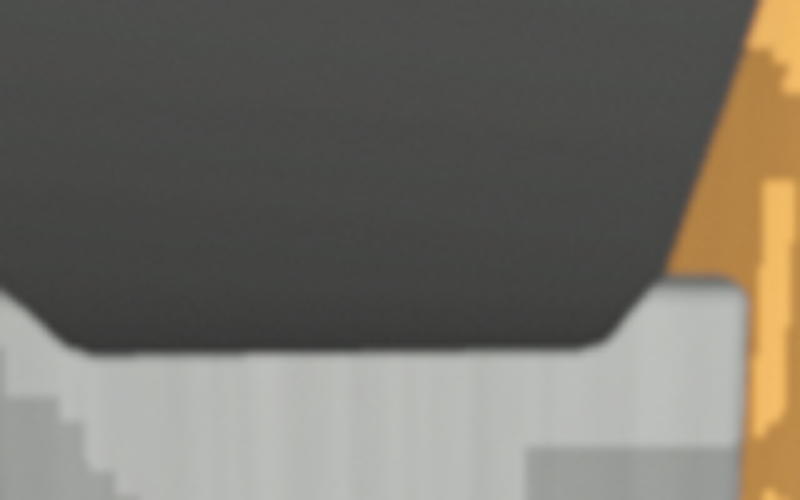

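```bash
python3 gap.py w6 312 197.5 310 210.6; python3 gap.py w5 312 197.8 310 206.1
```

```text
edge [591.23330892  26.76731736 118.        ] wheel 28.5844755464736 gap 1.8171581914492023
edge [591.1065456   25.11406651 118.        ] wheel 28.660580379554474 gap 3.5465138675762553
```

Request:
play_rows([
  [0, -0.5, 0, 0, 1],
  [0, 0, 0, 0, 1],
])

```text
time_s: 16.68
ee_pos: [592.0, -28.3, 109.5]
ee_rot: [179.9, -0.3, 89.9]
force: [0.1, 6.5, 5.6]
gripper_width: 59.6
```

Request:
play_rows([
  [0, -0.5, 0, 0, 1],
  [0, 0, 0, 0, 1],
])

```text
time_s: 16.92
ee_pos: [592.0, -28.7, 109.5]
ee_rot: [179.9, -0.3, 89.9]
force: [0.1, 6.7, 5.4]
gripper_width: 59.7
```

Request:
play_rows([
  [0, 0.5, 0, 0, 0.8],
  [0, 0, 0, 0, 0.3],
  [0, 0, 0, 0, 0],
  [0, 0, 0, 0, 0],
  [0, 0, 0, 0, 0],
  [0, 0, 15, 0, 0],
  [0, 0, 25, 0, 0],
  [0, -10, 25, 0, 0],
  [0, -15, 25, 0, 0],
  [0, -20, 10, 0, 0],
  [0, -20, 0, 0, 0],
  [0, -20, 0, 0, 0],
  [0, 0, 0, 0, 0],
  [0, 0, 0, 0, 0],
])

```text
time_s: 18.68
ee_pos: [591.2, -116.4, 208.1]
ee_rot: [-179.9, -0.0, 90.0]
force: [0.1, -0.2, -0.0]
gripper_width: 90.9
```

```bash
python3 w.py w7;python3 -c "
import cv2
a=cv2.imread('pics/w7.png')[20:340,220:420];cv2.imwrite('pics/w7c.png',cv2.resize(a,(375,600),interpolation=cv2.INTER_CUBIC))"
```

```text
[ 591.2  -116.36  208.1 ] [-1.7992e+02 -5.0000e-02  8.9980e+01] 18.675
```

View pics/w7.png

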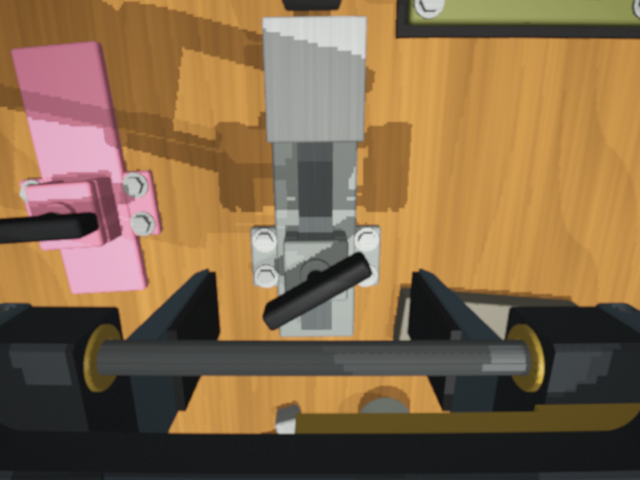

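```bash
python3 - <<'E'
from h import *; import pickle
s=pickle.load(open('w7.pkl','rb'));W=cam('wrist',s); im=cv2.imread('pics/w7.png')
m=np.zeros(im.shape[:2],np.uint8); m[245:336,258:378]=(im[245:336,258:378].max(2)<45)*255
n,l,st,ce=cv2.connectedComponentsWithStats(m);k=1+st[1:,4].argmax();print(st[k],ce[k])
r=cv2.minAreaRect(np.argwhere(l==k)[:,::-1].astype(np.float32));b=cv2.boxPoints(r);print(r)
e=sorted([(np.linalg.norm(b[i]-b[i-1]),i) for i in range(4)])[:2]
E=[(b[i]+b[i-1])/2 for _,i in e]
for z in (90,102):
  X=onz(W,E,z);print(X.round(1),X.mean(0),np.linalg.norm(X[0]-X[1]),np.degrees(np.arctan2(*(X[1]-X[0])[[1,0]])))
E
python3 q.py
```

```text
[ 264  253  105   65 1299] [314.96458814 281.8860662 ]
((312.11181640625, 283.2294616699219), (21.419384002685547, 115.74740600585938), 65.01356506347656)
[[ 549.3 -169.3   90. ]
 [ 628.8 -129.4   90. ]] [ 589.09181132 -149.35943714   90.        ] 88.9143661400876 26.61853271940781
[[ 551.2 -163.5  102. ]
 [ 627.2 -125.4  102. ]] [ 589.18063562 -144.41129445  102.        ] 85.0239270403176 26.618532719407803
t 18.725 F [ 0.33 -0.18 -0.21] T [-0.009 -0.044 -0.045] q6 [-12.2  21.5  87.6   0.   70.9 -12.2] [ 591.31 -116.1   208.3 ] [-1.7994e+02 -4.0000e-02  9.0010e+01] 91.3
```

Request:
play_rows([
  [0, -10, 0, 10, 0],
  [0, -10, 0, 10, 0],
  [0.5, -10, 0, 10, 0],
  [0, -8, 0, 10, 0],
  [0, 0, -5, 10, 0],
  [0, 0, -5, 10, 0],
  [0, 0, -10, 10, 0],
  [0, 0, -10, 10, 0],
  [0, 0, -10, 10, 0],
  [0, 0, -10, 10, 0],
  [0, 0, -15, 10, 0],
  [0, 0, -15, 10, 0],
  [0, 0, -10, 0.5, 0],
  [0, 0, 0, 0, 0],
], newtons=50)

```text
time_s: 20.48
ee_pos: [591.6, -153.9, 118.1]
ee_rot: [179.9, -0.1, -149.6]
force: [0.3, 0.3, -0.4]
gripper_width: 91.0
```

```bash
python3 - <<'E'
from h import *
for n in('scene','side'):
    cv2.imwrite(f'pics/{n}3.png',cv2.resize(env.grab_frame(n)[170:370,240:440,::-1],(600,600)))
E
```

```text
(no output)
```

View pics/side3.png

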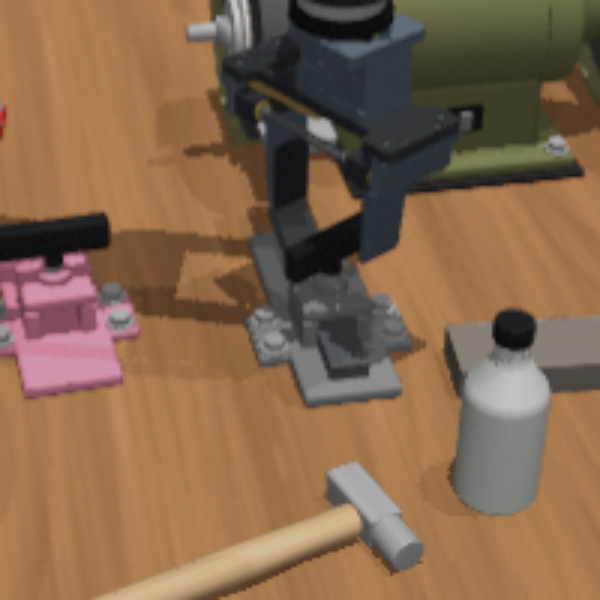

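View pics/scene3.png

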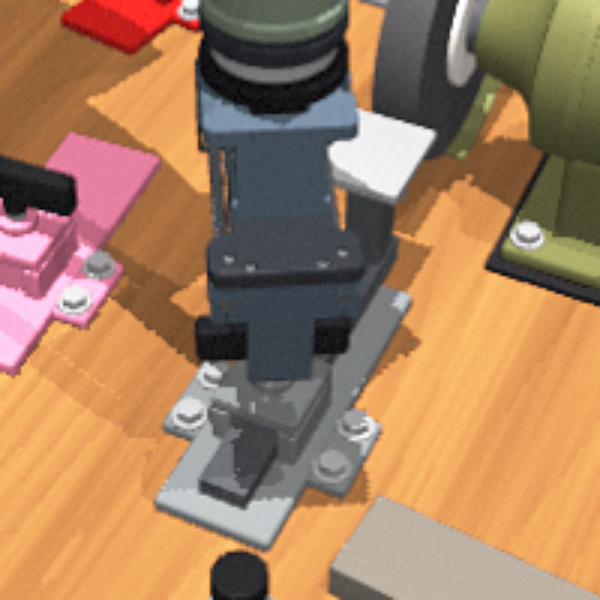

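Request:
play_rows([
  [0, 0, -12, 0, 0],
  [0, 0, -12, 0, 0],
  [0, 0, -8, 0, 0],
  [0, 0, 0, 0, 0.5],
  [0, 0, 0, 0, 0.7],
  [0, 0, 0, 0, 1],
  [0, 0, 0, 0, 1],
  [0, 0, 0, 0, 1],
  [0, 0, 0, 0, 1],
  [0, 0, 0, 0, 1],
  [0, 0, 0, 0, 1],
])

```text
time_s: 21.95
ee_pos: [592.5, -155.3, 86.9]
ee_rot: [-179.9, 0.0, -149.5]
force: [1.1, -1.7, -0.1]
gripper_width: 15.5
```

```bash
python3 q.py
```

```text
t 21.95 F [ 1.11 -1.7  -0.07] T [ 0.226 -0.008 -0.079] q6 [-1.570e+01  2.820e+01  9.570e+01 -1.000e-01  5.600e+01 -1.362e+02] [ 592.5  -155.32   86.91] [-1.7988e+02  1.0000e-02 -1.4946e+02] 15.5
```

Request:
play_rows([
  [0.3, -0.5, 0, -3, 1],
  [0, 0, -0.2, -7, 1],
  [0, 0, -0.2, -8, 1],
  [0, 0, -0.2, -8, 1],
  [0, 0, 0, 0, 1],
])

```text
time_s: 22.58
ee_pos: [592.5, -155.3, 86.3]
ee_rot: [-180.0, 0.0, -175.4]
force: [0.9, -1.5, -0.3]
gripper_width: 15.7
```

```bash
python3 q.py
```

```text
t 22.575 F [ 0.91 -1.49 -0.34] T [-0.084 -0.156 -0.214] q6 [ -15.8   28.3   95.6   -0.    56.1 -110.3] [ 592.51 -155.25   86.31] [-1.7999e+02  3.0000e-02 -1.7545e+02] 15.7
```

Request:
play_rows([
  [0, 0, -0.2, -8, 1],
  [0, 0, -0.2, -8, 1],
  [0, 0, 0, 0, 1],
])

```text
time_s: 22.95
ee_pos: [592.6, -155.2, 86.0]
ee_rot: [-180.0, 0.0, 168.7]
force: [0.9, -1.6, -0.3]
gripper_width: 15.9
```

```bash
python3 q.py
```

```text
t 22.95 F [ 0.87 -1.64 -0.27] T [-0.147 -0.178 -0.212] q6 [-15.8  28.3  95.7   0.   56.  -94.4] [ 592.56 -155.2    85.96] [-1.8000e+02  4.0000e-02  1.6866e+02] 15.9
```

Request:
play_rows([
  [0, 0, -0.2, -8, 1],
  [0, 0, -0.2, -8, 1],
  [0, 0, 0, 0, 1],
])

```text
time_s: 23.32
ee_pos: [592.6, -155.2, 85.6]
ee_rot: [180.0, 0.0, 152.7]
force: [-0.0, -1.9, -0.0]
gripper_width: 15.9
```

```bash
python3 q.py
```

```text
t 23.325 F [-0.04 -1.88 -0.03] T [-0.141 -0.253 -0.131] q6 [-15.8  28.3  95.7   0.   56.  -78.5] [ 592.6  -155.16   85.63] [1.7999e+02 4.0000e-02 1.5272e+02] 15.9
```

Request:
play_rows([
  [0, 0, -0.2, -8, 1],
  [0, 0, -0.2, -8, 1],
  [0, 0, 0, 0, 1],
])

```text
time_s: 23.7
ee_pos: [592.6, -155.1, 85.4]
ee_rot: [180.0, 0.0, 136.8]
force: [0.4, -2.0, 1.1]
gripper_width: 15.6
```

```bash
python3 q.py
```

```text
t 23.7 F [ 0.35 -2.05  1.12] T [-0.168 -0.22  -0.246] q6 [-15.7  28.3  95.7   0.   55.9 -62.5] [ 592.65 -155.12   85.35] [1.7997e+02 5.0000e-02 1.3676e+02] 15.6
```

Request:
play_rows([
  [0, 0, -0.2, -8, 1],
  [0, 0, -0.2, -8, 1],
  [0, 0, 0, 0, 1],
])

```text
time_s: 24.08
ee_pos: [592.7, -155.1, 85.2]
ee_rot: [179.9, 0.0, 120.8]
force: [0.8, -2.1, 3.7]
gripper_width: 15.5
```

```bash
python3 q.py
```

```text
t 24.075 F [ 0.79 -2.13  3.69] T [-0.134 -0.192 -0.181] q6 [-15.7  28.3  95.7   0.   55.9 -46.5] [ 592.7  -155.13   85.18] [1.7995e+02 4.0000e-02 1.2077e+02] 15.5
```

Request:
play_rows([
  [0, 0, -0.2, -8, 1],
  [0, 0, -0.2, -8, 1],
  [0, 0, 0, 0, 1],
])

```text
time_s: 24.45
ee_pos: [592.7, -155.2, 85.1]
ee_rot: [179.9, 0.0, 104.8]
force: [-0.0, -1.6, 5.4]
gripper_width: 15.8
```

```bash
python3 q.py
```

```text
t 24.45 F [-0.   -1.62  5.4 ] T [-0.205 -0.03  -0.109] q6 [-15.7  28.3  95.7   0.   55.8 -30.5] [ 592.74 -155.17   85.08] [1.7993e+02 4.0000e-02 1.0478e+02] 15.8
```

Request:
play_rows([
  [0, 0, 0, -3, 1],
])

```text
time_s: 24.58
ee_pos: [592.8, -155.2, 85.1]
ee_rot: [179.9, 0.1, 101.8]
force: [1.1, -0.9, 4.8]
gripper_width: 15.6
```

```bash
python3 - <<'E'
from h import *
for i in range(5):
    s=env.state(); print(s['time_s'],s['force'].round(2),s['torque'].round(3),s['effort'].round(3)[[0,5]])
    env.grab_frame('side') if i<4 else 0
cv2.imwrite('pics/side4.png',cv2.resize(env.grab_frame('side')[170:370,240:440,::-1],(600,600)))
E
```

```text
24.575 [ 1.1  -0.87  4.82] [-0.049 -0.103  0.506] [0.023 0.077]
24.625 [ 0.49 -2.34  5.71] [-0.17  -0.075  0.245] [0.332 0.398]
24.675 [ 0.41 -1.61  5.15] [-0.127 -0.073  0.028] [0.839 0.126]
24.725 [ 0.15 -1.35  5.33] [-0.108 -0.062  0.014] [0.797 0.024]
24.775 [ 0.19 -0.39  4.72] [-0.147 -0.053 -0.005] [0.742 0.016]
```

View pics/side4.png

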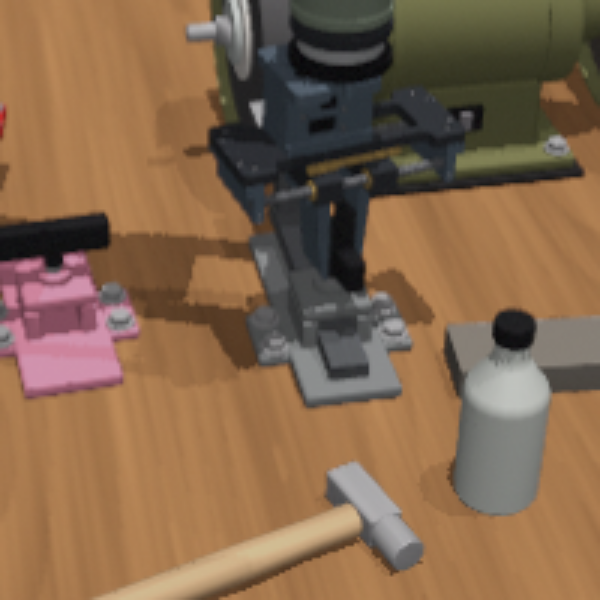

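Request:
play_rows([
  [0, 0, -0.1, -4, 1],
  [0, 0, -0.1, -4, 1],
  [0, 0, -0.1, -4, 1],
])

```text
time_s: 25.2
ee_pos: [592.8, -155.2, 85.0]
ee_rot: [179.9, 0.1, 89.8]
force: [0.1, -1.7, 6.6]
gripper_width: 16.1
```

```bash
python3 q.py
```

```text
t 25.2 F [ 0.08 -1.7   6.6 ] T [-0.07   0.015  0.578] q6 [-15.7  28.3  95.7  -0.   55.8 -15.5] [ 592.8  -155.19   84.97] [1.7991e+02 5.0000e-02 8.9830e+01] 16.1
```

Request:
play_rows([
  [0, 0, -0.1, -4, 1],
  [0, 0, -0.1, -4, 1],
  [0, 0, -0.1, -4, 1],
])

```text
time_s: 25.58
ee_pos: [592.8, -155.2, 84.9]
ee_rot: [179.9, 0.0, 77.9]
force: [-0.1, -1.0, 7.5]
gripper_width: 15.8
```

```bash
python3 q.py
```

```text
t 25.575 F [-0.12 -1.    7.47] T [-0.058  0.079  0.625] q6 [-15.7  28.3  95.8  -0.   55.8  -3.6] [ 592.85 -155.21   84.9 ] [1.799e+02 4.000e-02 7.785e+01] 15.8
```

Request:
play_rows([
  [0, 0, 0, -4, 1],
  [0, 0, 0, -4, 1],
  [0, 0, 0, -4, 1],
])

```text
time_s: 25.95
ee_pos: [592.8, -155.3, 84.8]
ee_rot: [179.9, 0.0, 65.9]
force: [-0.0, -1.6, 6.9]
gripper_width: 15.9
```

```bash
python3 q.py
```

```text
t 25.95 F [-0.01 -1.59  6.86] T [-0.08   0.063  0.764] q6 [-15.7  28.3  95.8  -0.1  55.8   8.4] [ 592.84 -155.29   84.81] [1.7989e+02 3.0000e-02 6.5870e+01] 15.9
```

Request:
play_rows([
  [0, 0, 0, -1, 1],
  [0, 0, 0, -1, 1],
  [0, 0, 0, -1, 1],
  [0, 0, 0, -1, 1],
])

```text
time_s: 26.45
ee_pos: [592.9, -155.3, 84.8]
ee_rot: [179.9, 0.0, 62.0]
force: [-0.4, -0.8, 6.1]
gripper_width: 15.7
```

```bash
python3 - <<'E'
from h import *
for i in range(4):
    s=env.state(); print(s['time_s'],s['force'].round(2),s['torque'].round(3),s['ee_rot'].round(2)[2])
    im=env.grab_frame('wrist')
cv2.imwrite('pics/w8.png',im[:,:,::-1])
E
```

```text
26.45 [-0.38 -0.77  6.06] [-0.123  0.078  0.742] 61.98
26.5 [-0.42 -0.76  6.93] [-0.081  0.087  0.713] 61.95
26.55 [-0.17 -1.39  5.89] [-0.184  0.092  0.624] 61.98
26.6 [-0.42 -1.47  7.09] [-0.117  0.06   0.666] 61.99
```

View pics/w8.png

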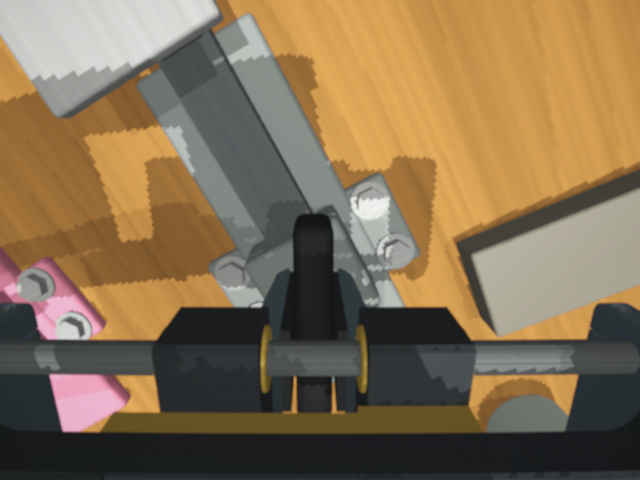

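Request:
play_rows([
  [0, 0, 0, -3, 1],
  [0, 0, 0, -3, 1],
  [0, 0, 0, -2, 1],
  [0, 0, 0, -2, 1],
  [0, 0, 0, 0, 1],
])

```text
time_s: 27.28
ee_pos: [592.9, -155.3, 84.7]
ee_rot: [179.9, 0.0, 52.0]
force: [0.9, -1.9, 5.7]
gripper_width: 15.9
```

```bash
python3 - <<'E'
from h import *
for i in range(3):
    s=env.state(); print(s['time_s'],s['force'].round(2),s['torque'].round(3),s['ee_rot'].round(2)[2],s['effort'].round(2)[5])
    env.grab_frame('wrist')
E
```

```text
27.275 [ 0.94 -1.93  5.69] [-0.18   0.039  0.582] 51.98 0.64
27.325 [ 0.12 -1.67  6.51] [-0.217  0.086  0.583] 51.98 0.61
27.375 [ 0.34 -2.05  5.57] [-0.111  0.108  0.597] 51.98 0.61
```

Request:
play_rows([
  [0, 0, 0, 0, 0.7],
  [0, 0, 0, 0, 0.3],
  [0, 0, 0, 0, 0],
  [0, 0, 0, 0, 0],
  [0, 0, 0, 0, 0],
  [0, 0, 15, 0, 0],
  [0, 0, 20, 0, 0],
  [0, 0, 25, 9.5, 0],
  [0, 10, 25, 9.5, 0],
  [0, 20, 20, 9.5, 0],
  [0, 20, 20, 9.5, 0],
  [0, 20, 10, 0, 0],
  [0, 20, 0, 0, 0],
  [0, 10, 0, 0, 0],
  [0, 0, 0, 0, 0],
  [0, 0, 0, 0, 0],
])

```text
time_s: 29.42
ee_pos: [592.1, -55.4, 218.1]
ee_rot: [-179.9, 0.0, 89.5]
force: [0.9, 0.3, -0.3]
gripper_width: 90.9
```

```bash
python3 w.py w9;python3 -c "
import cv2
a=cv2.imread('pics/w9.png')[60:220,230:400];cv2.imwrite('pics/w9c.png',cv2.resize(a,(595,560),interpolation=cv2.INTER_CUBIC))"
```

```text
[592.14 -55.36 218.06] [-1.7994e+02  2.0000e-02  8.9470e+01] 29.425
```

View pics/w9.png

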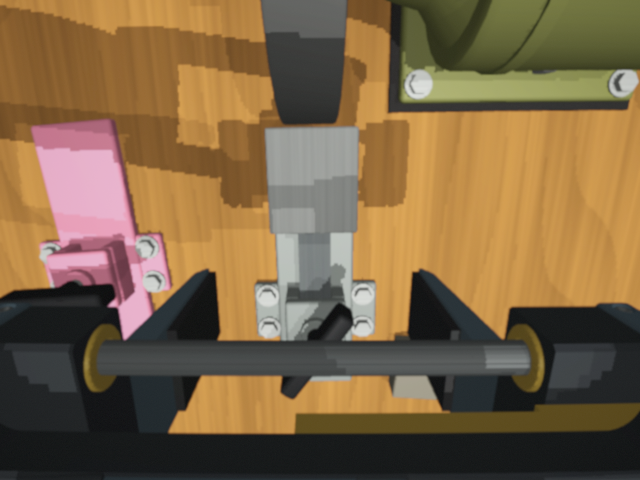

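View pics/w9c.png

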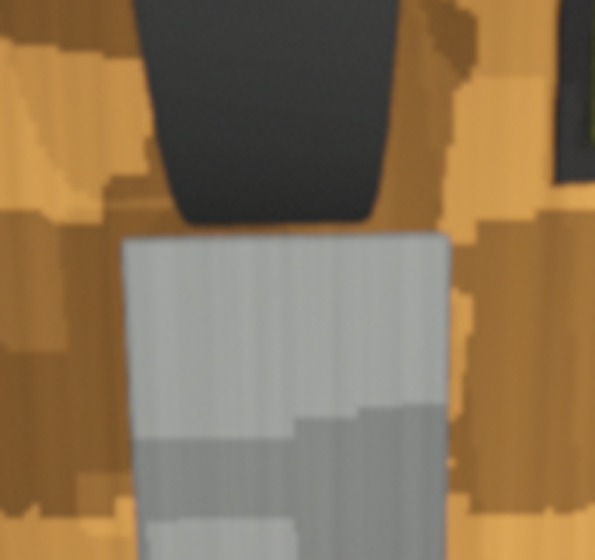

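```bash
python3 gap.py w9 311 127.4 310 123.1;python3 gap.py w9 311 127.9 310 122.8; python3 gap.py w9 311 127 310 123.4
```

```text
edge [591.05894786  25.09880243 118.        ] wheel 28.986489858270787 gap 3.8876874251690126
edge [591.05566533  24.79474901 118.        ] wheel 29.156594539119126 gap 4.361845532061775
edge [591.06157227  25.34190493 118.        ] wheel 28.81637033481566 gap 3.4744654049238193
```

Request:
play_rows([
  [0, 5, -20, 0.5, 0],
  [0, 5, -25, 0, 0],
  [0, 5, -20, 0, 0],
  [0, 0, 0, 0, 0],
  [0, 0, 0, 0, 0],
])

```text
time_s: 30.1
ee_pos: [592.9, -40.5, 154.4]
ee_rot: [179.9, 0.0, 90.0]
force: [-0.3, 0.8, -0.1]
gripper_width: 91.1
```

```bash
python3 w.py w10;python3 -c "
import cv2
a=cv2.imread('pics/w10.png')[100:240,230:400];cv2.imwrite('pics/w10c.png',cv2.resize(a,(680,560),interpolation=cv2.INTER_CUBIC))"
```

```text
[592.92 -40.51 154.43] [1.7992e+02 2.0000e-02 8.9970e+01] 30.1
```

View pics/w10c.png

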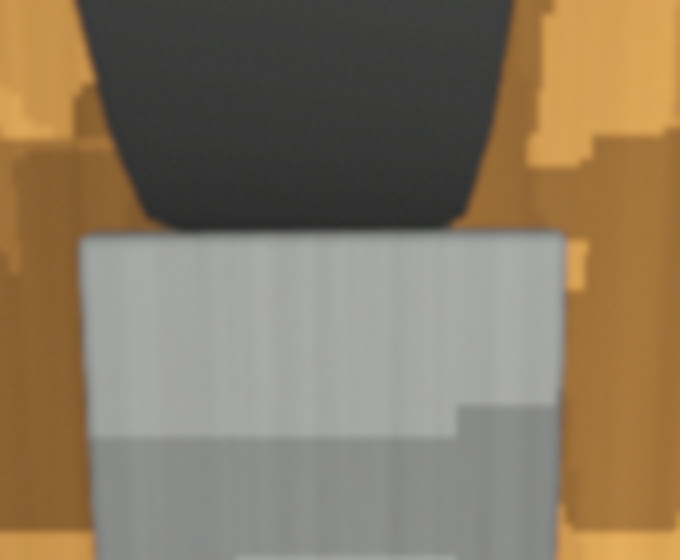

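```bash
python3 gap.py w10 311 159 310 157.8; python3 gap.py w10 311 158.5 310 158
```

```text
edge [591.61115936  25.15125139 118.        ] wheel 28.682688735288778 gap 3.531437340419089
edge [591.61166189  25.38930064 118.        ] wheel 28.59958185119747 gap 3.2102812123624247
```

Request:
play_rows([
  [0, 0, 20, 0, 0],
  [0, -10, 25, 0, 0],
  [0, -10, 25, 0, 0],
  [0, 0, 0, 0, 0],
  [0, 0, 0, 0, 0],
])

```text
time_s: 30.78
ee_pos: [591.9, -59.9, 223.2]
ee_rot: [-180.0, -0.0, 90.0]
force: [0.4, -0.3, -0.7]
gripper_width: 90.8
```

```bash
python3 - <<'E'
from h import *
a=env.grab_frame('scene'); b=cv2.imread('pics/scene0.png')[:,:,::-1]
cv2.imwrite('pics/scene9.png',a[:,:,::-1])
d=cv2.absdiff(a,b).max(2)
for n,(x0,y0,x1,y1) in dict(hammer=(110,360,280,430),stone=(345,335,470,412),bottle=(295,350,345,430)).items(): print(n,(d[y0:y1,x0:x1]>40).sum())
E
```

```text
hammer 0
stone 0
bottle 63
```

View pics/scene9.png

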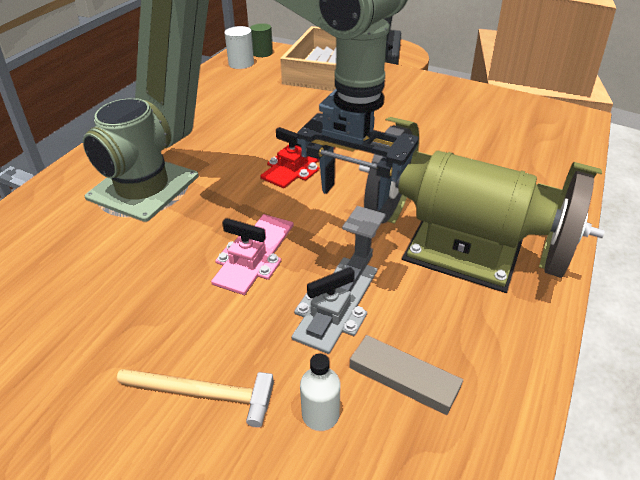

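```bash
python3 -c "
from workcell import env
print(env.job_done())"
```

```text
the job is handed in; nothing more can be done
None
```

The tool rest now stands about 3 mm off the wheel and is clamped there. I handed the job in at about 31 s, and no verdict came back.

**What I did**
- **Slackening:** I turned the clamp screw about 85° anticlockwise.
- **Sliding:** I held the table by its long sides and slid it up until it lightly touched the stone, at about 9.5 N total push including friction. I then backed it off to about 3 mm.
- **Locking:** I turned the screw clockwise to about 74° past its starting angle. The last wrist image taken while gripping, 10° before the end of the turn, showed the handle in line with the gripper.

**Last checks**
- **Gap:** The touch reference gave about 3.0 mm at release. After clamping, a close wrist view gave 3.2 to 3.5 mm, and a farther, coarser view gave 3.5 to 4.4 mm. The readings disagree slightly, but all are inside 1 to 5 mm.
- **Screw tightness:** From the turn angle I expect about 0.38 to 0.43 Nm. The wrist held about 0.59 Nm at the end, which is more than that; I did not explain the difference. Torque readings earlier in the turn were noisy and relaxed towards zero at rest, so I judged firmness from the angle and the final held torque together. I did not tug the rest to prove the lock.
- **Bystanders:** The image comparison showed no change at the hammer or the whetstone. The only change in the bottle's image region was 63 pixels, which I took to be the rest's bar, since the bottle looks unmoved. The gripper was clear of everything at hand-in.

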